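# Stand the two hand files in the twin-tube file stand

## Robot

A 6-joint arm with a two-finger parallel gripper is mounted at the origin on the work surface. World frame = base frame: x ahead of the robot, y to its left, z up, the work surface at z = 0. Lengths are in m, angles in rad, forces in N, time in s.
With the tool pointing down it reaches from about 0.3 to 0.775 m from the base axis. Payload 14.6 kg.
Tool frame: the origin (TCP) lies midway between the tips of the shut fingers; the grasp point (between the pads) lies 19 mm behind it (ctrl.pinch_z is the z of the grasp point in the tool frame, in m); z points along the fingers, y is the line along which they close (so a half turn about z gives the same grasp; the last joint's range is limited). The gripper opens to 94 mm and grips with 3 to 60 N. Pads are 16 mm wide; open, the fingers measure 119 mm over their backs; the gripper's body (75 mm by 177 mm) begins 78 mm behind the grasp point.
Start: joints at [-1.187, 0.3, 1.521, -0, 1.321, -0.067], TCP at [0.24, -0.495, 0.205] pointing down, gripper open.
Joint ranges: [-3.03, 3.03], [-0.79, 2.21], [0.23, 2.52], [-1.04, 4.18], [0, 3.07], [-2.55, 2.55]. Speed limits (rad/s): [2.22, 2.22, 2.57, 3.14, 3.14, 3.14].

## Interface

Orientations are given as [roll, pitch, yaw] about the fixed x, y, z axes, in that order (R = Rz(yaw) Ry(pitch) Rx(roll)).
In Python, from station import ctrl, camera, ticket gives the robot as it stands. The module is installed in compiled form; this text tells all that it offers.
- The arm moves only by the shell command python3 -m inch 'ROWS' [FORCE]. ROWS is text: rows parted by semicolons, each of 7 numbers parted by spaces: the opening, from -1 (shut) to 1 (fully open), then the shift along the tool's x, y, z in units of 0.03 m (1.0 is 0.03 m), then the turn, a rotation vector about the tool's x, y, z in units of 10 degrees (1.0 is 10 degrees). In form: grip dx dy dz rx ry rz; .... A call has 1 to 10 rows; each row shifts and turns the commanded pose from where the row before left it, along the tool's axes as they then stand; what a row does not reach is not made up. A row lasts 1/8 s, in which the tool goes at most 62.5 mm and 10.7 degrees, less where a joint would pass 70% of its speed; a pose out of reach is approached as far as the arm can. A call with a number of a shift or a turn outside -1 to 1 is refused whole. A call with a gripper value outside its range is refused whole. The fingers move at their own pace and stop on an object; FORCE is the grip in N (left out, the last holds). Time passes only in rows, so rows that do not move let the fingers close. It gives the time, the measured TCP pose, the force, the opening and the grip force at its end, in the units of the state.
- ctrl.get_obs(): the state, without advancing time (a new reading comes with each control period).
- camera(name): name is "side" or "top"; returns a dict with "img" (420x560x3 uint8, blue, green, red), "range_z" (420x560 float32, m along the optical axis (not along the pixel's ray), 0 where there is no reading), "intrinsics" (3x3 intrinsics, pixels), "k1" (the pictures are not rectified: a ray, as slopes to the right and down, at radius r is drawn at 1 + k1 r^2 times it, then the intrinsics apply), "view" (4x4, takes a point from world to camera coordinates). Camera axes: x right, y down, z forward; pixel columns grow to the right and rows downward; lengths in m; the calibration is good to about 2 mm. A picture is of the moment at which its call begins.
- ticket.hand_in(): hands the job in; it is judged then, once.
The state is a dict: "time_s": time; "qpos": joint angles; "joint_vel": joint speeds; "tau": joint torques, N m; "ee_pos": TCP position; "eef_rot": TCP orientation; "force": force on the tool from outside, world axes, zero at the start; "moment": the same for the moment, N m; "grip_width": finger opening in m; "grip_force": force on a finger pad.
Only numpy, scipy, OpenCV 4.12 (cv2) and the standard library are available. Lean on these libraries where they do the work, as an engineer would, in place of code of your own. Each camera call takes 0.05 s, during which the arm holds its last target. There are 200 camera calls.

## Task

The two hand files with wooden handles have been left on the sloped wooden rest. Put them away in the steel file stand: each file blade down in a tube of its own, its tip on the tube's floor, handle up. Do not shift the padlocks, oil bottle, small cup or screwdriver that lie around them.

Things in the scene. Friction and masses are not known exactly. Their poses are not given: they have to be found in the camera images.
- flat_file: Hand file with a flat dark steel blade 15 mm wide (y), 6 mm thick (x). Origin: centre of the blade tip; z runs from the tip through the handle. 174 mm long, 90 g: blade 100 mm, then a round wooden handle, 22 mm in diameter from 110 to 166 mm from the tip; balances at about 75 mm. Starts on the rest, sloping 55 degrees, tip down, handle free beyond the upper edge.
- square_file: Hand file with a square dark steel blade 6 by 6 mm. Origin: centre of the blade tip; z runs from the tip through the handle. 174 mm long, 90 g: blade 100 mm, then a round wooden handle, 22 mm in diameter from 110 to 166 mm from the tip; balances at about 75 mm. Starts on the rest, sloping 55 degrees, tip down, handle free beyond the upper edge.
- rest: Fixed wooden file rest, base 130 (x) by 160 (y) mm. Origin: centre of its underside. Its sloped face rises at 55 degrees towards +x, from a toe ledge at x = -0.030, z = 0.022 to its upper edge at x = 0.024, z = 0.099. The files lie in shallow grooves at y = +0.042 and -0.042, either file in either. Middle of a handle at the start: about x = 0.045, z = 0.137.
- stand: Fixed steel file stand: base plate 70 (x) by 150 (y) by 6 mm with two upright square tubes, closed below, open above. Origin: centre of its underside. Tube centres at y = +0.045 and -0.045; each 44 mm square outside, 36 mm inside, walls 4 mm, 112 mm deep, mouth 118 mm above the bench.
- tube_a (a point): Centre of the inner floor of the stand's tube at its +y end, 6 mm above the bench; z up, its mouth 112 mm above this point.
- tube_b (a point): Centre of the inner floor of the stand's tube at its -y end; as tube_a.
- padlock: Closed brass padlock, 50 mm wide, standing upright between the rest and the stand; bystander. Origin: centre of its underside.
- big_padlock: Closed dark steel padlock, 60 mm wide, standing upright on the robot's side; bystander. Origin: centre of its underside.
- oil: Small yellow plastic oil bottle with a red cap, 44 mm across, 105 mm tall; bystander. Origin: centre of its underside.
- tin: Small open steel cup, 64 mm across, 50 mm tall; bystander. Origin: centre of its underside.
- screwdriver: Screwdriver with a red handle lying near the robot; bystander, not a file. Origin: middle of the tool's underside.
Not all that is in view belongs to the job. What is shaped like the flat_file but green is not meant.

How it is judged:
By the outcome, as a careful person would: the job done as asked, in the order asked, and still so for the second after the job is handed in, with the robot touching nothing.
It also fails if it takes over 61 s, if anything falls off the work surface, if the arm or the gripper's body presses on something with over 40 N, if the wrist force passes 120 N, or if a joint passes its speed limit or range.

## Working session

There is one attempt and no reset: what is moved stays moved. The work goes in short steps, Python scripts to look and compute and a shell command to move; the robot and the scene stay as the last step left them, time stands still between calls to the robot, and variables do not carry over. Pictures are saved under pics/ and viewed, at most 10 in all, crops included, and the job is handed in when it is done.

```bash
mkdir -p pics; cat > h.py <<'E'
import numpy as np, cv2
from station import ctrl, camera, ticket
def pts(c):
    K=c["intrinsics"];k=c["k1"];Z=c["range_z"];h,w=Z.shape
    u,v=np.meshgrid(np.arange(w),np.arange(h))
    X=cv2.undistortPoints(np.stack([u,v],-1).reshape(-1,1,2).astype(float),K,np.array([k,0,0,0,0.])).reshape(h,w,2)
    P=np.dstack([X*Z[...,None],Z]); V=np.linalg.inv(c["view"])
    W=P@V[:3,:3].T+V[:3,3]; W[Z==0]=np.nan
    return W
E
python3 - <<'E'
from h import *
for n in("side","top"):
    c=camera(n); cv2.imwrite(f"pics/{n}0.png",c["img"]); np.savez(f"{n}0.npz",W=pts(c),img=c["img"])
    V=np.linalg.inv(c["view"]);print(n,V.round(3).tolist(),c["k1"],c["intrinsics"].tolist())
print(ctrl.get_obs())
E
```

```text
side [[-0.989, -0.098, 0.109, 0.315], [-0.147, 0.644, -0.751, 0.976], [0.004, -0.759, -0.651, 0.818], [0.0, 0.0, 0.0, 1.0]] 0.008021239384787023 [[532.3907558525033, 0.0, 275.2862021844091], [0.0, 532.3907558525033, 209.35521488215474], [0.0, 0.0, 1.0]]
top [[-0.005, -0.998, 0.065, 0.393], [-1.0, 0.004, -0.022, 0.09], [0.021, -0.065, -0.998, 1.212], [0.0, 0.0, 0.0, 1.0]] -0.07157753001276256 [[470.0666768746948, 0.0, 274.7814820486548], [0.0, 470.0666768746948, 214.85541960714755], [0.0, 0.0, 1.0]]
{'time_s': 0.1, 'qpos': array([-1.18661109e+00,  3.00394649e-01,  1.52152226e+00,  6.31274588e-06,
        1.32069418e+00, -6.65903922e-02]), 'joint_vel': array([ 0.00238554, -0.00159427, -0.00143483, -0.00121621, -0.00011695,
        0.00098544]), 'tau': array([ 1.78939597e-03, -5.32644510e+01, -3.53283763e+01,  7.09600816e-02,
        2.34990427e-02, -2.72290589e-05]), 'ee_pos': array([ 0.23953024, -0.49483963,  0.20495315]), 'eef_rot': array([-3.14057689e+00, -7.38687755e-05,  4.50774024e-01]), 'force': array([-0.55457387,  0.17787175, -1.17963307]), 'moment': array([ 0.04694591, -0.04249756,  0.00398951]), 'grip_force': 0.0, 'grip_width': 0.09390521473445977}
```

View pics/side0.png

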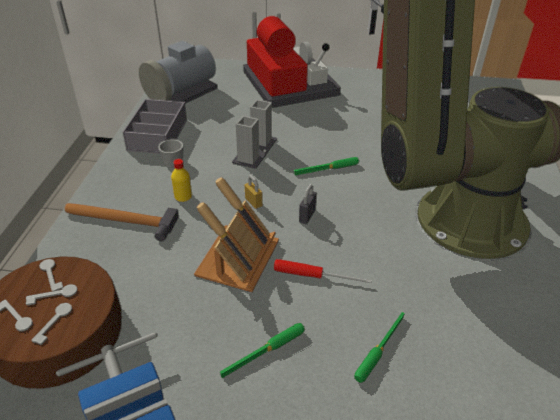

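View pics/top0.png

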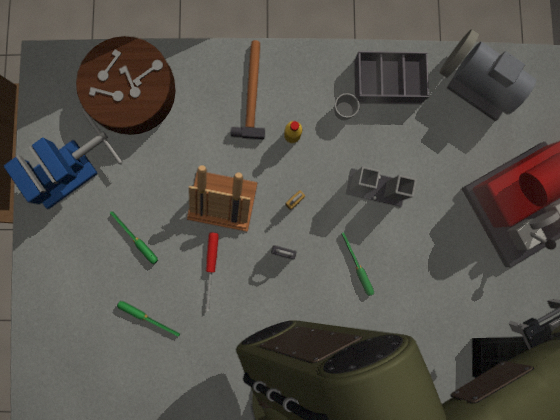

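Candidates (side view): two wooden handles on the rest at (213,220) and (230,195). Not meant: green files at (265,350), (380,345), (327,166), the red screwdriver (300,270), and the hammer (115,215). I choose the two on the rest, and check them in a crop while measuring.

```bash
python3 - <<'E'
from h import *
s=np.load("side0.npz");t=np.load("top0.npz")
a=cv2.resize(s["img"][85:290,150:330],None,fx=2.2,fy=2.2,interpolation=cv2.INTER_CUBIC)
b=cv2.resize(t["img"][150:240,180:300],None,fx=3.3,fy=3.3,interpolation=cv2.INTER_CUBIC)
o=np.zeros((460,800,3),np.uint8);o[:a.shape[0],:a.shape[1]]=a;o[:b.shape[0],400:400+b.shape[1]]=b[:, :400]
cv2.imwrite("pics/crop.png",o)
W=t["W"]
def dump(n,W,v0,v1,u0,u1,step):
    print(n)
    for v in range(v0,v1,step): print(v,' '.join("%d,%d,%d"%tuple(np.nan_to_num(W[v,u]*1000)) for u in range(u0,u1,step)))
# stand: top pts z>0.11 
m=(W[...,2]>0.108)&(W[...,2]<0.125);m[:, :340]=0;m[:,430:]=0;m[:150]=0;m[215:]=0
n,l,st,cc=cv2.connectedComponentsWithStats(m.astype(np.uint8))
for i in range(1,n):
    if st[i,4]<30: continue
    p=W[l==i]; r=cv2.minAreaRect((p[:,:2]*1000).astype(np.float32)); print("tube",st[i],r,p[:,2].mean())
m=(W[...,2]>0.005)&(W[...,2]<0.14);m[:, :340]=0;m[:,430:]=0;m[:150]=0;m[215:]=0
print("stand all",cv2.minAreaRect((W[m][:,:2]*1000).astype(np.float32)))
m=(W[...,2]>0.006)&(W[...,2]<0.19);m[:, :180]=0;m[:,265:]=0;m[:150]=0;m[235:]=0
print("rest all",cv2.minAreaRect((W[m&(W[...,2]<.1)][:,:2]*1000).astype(np.float32)))
for nm,D in(("top",t),("side",s)):
    W=D["W"]
    m=(W[...,2]>0.112)&(W[...,2]<0.19)&(W[...,0]>.3)&(W[...,0]<.6)&(W[...,1]>.1)&(W[...,1]<.32)
    n,l,st,cc=cv2.connectedComponentsWithStats(m.astype(np.uint8))
    for i in range(1,n):
        if st[i,4]<20: continue
        p=W[l==i];c=p.mean(0);e=np.linalg.svd(p-c)[2][0];q=(p-c)@e;print(nm,st[i],c.round(4),e.round(3),q.min(),q.max())
# bystanders
W=t["W"]
for nm,(u0,u1,v0,v1) in dict(oil=(280,305,118,145),pad=(283,306,188,212),big=(268,300,240,265),tin=(333,362,90,120),scr=(203,222,228,312),ham=(228,268,38,142)).items():
    p=W[v0:v1,u0:u1].reshape(-1,3);p=p[p[:,2]>.008];print(nm,p.min(0).round(3),p.max(0).round(3))
E
```

```text
tube [358 167  22  21 156] ((553.0274658203125, -156.49795532226562), (44.990447998046875, 42.81231689453125), 75.65878295898438) 0.11580559955343887
tube [395 175  22  22 160] ((533.1614379882812, -244.38876342773438), (44.03144836425781, 43.3033447265625), 76.72144317626953) 0.11551310326717217
stand all ((555.346923828125, -220.07135009765625), (227.43385314941406, 165.54495239257812), 89.83168029785156)
rest all ((523.6596069335938, 199.3963623046875), (214.4471435546875, 202.83343505859375), 89.48758697509766)
top [197 165   9  26 217] [0.5483 0.2351 0.1473] [-0.634  0.106 -0.766] -0.03108347025244034 0.04208465722748273
top [232 172  11  27 224] [0.5318 0.1533 0.1471] [-0.617  0.126 -0.777] -0.030730824069519255 0.04425603347517643
side [216 178  26  30 344] [0.5297 0.1594 0.1422] [-0.587  0.138 -0.798] -0.03377634782308217 0.03838893906592715
side [197 203  29  31 390] [0.5462 0.2414 0.1424] [-0.587  0.134 -0.799] -0.03338266571853138 0.03839940195870824
oil [ 0.658 -0.001  0.009] [0.698 0.041 0.11 ]
pad [ 0.487 -0.008  0.018] [0.531 0.039 0.081]
big [0.362 0.016 0.016] [0.394 0.075 0.088]
tin [ 0.716 -0.164  0.008] [ 0.798 -0.089  0.061]
scr [0.228 0.211 0.008] [0.428 0.24  0.029]
ham [0.668 0.091 0.008] [0.931 0.179 0.033]
```

View pics/crop.png

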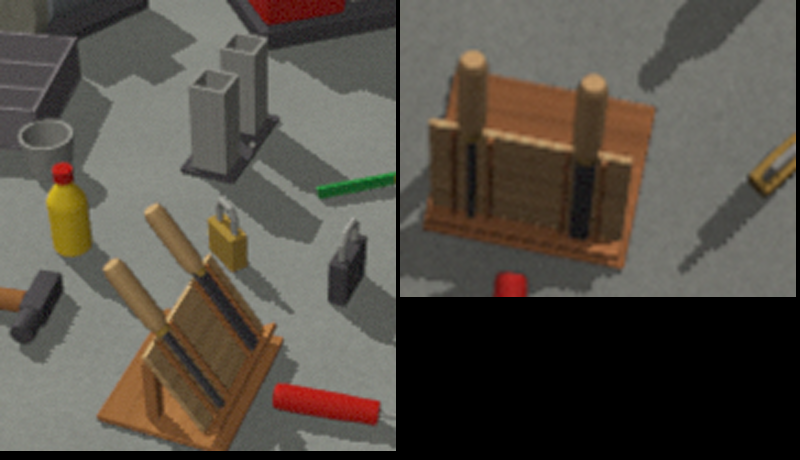

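Crop: the left file (top crop (470,200)) has the narrow blade = square_file; the right one (585,200) has the wide blade = flat_file; both have wooden handles. Now I fit the handle axes and set up the step calculator.

```bash
cat >> h.py <<'E'
from scipy.spatial.transform import Rotation as Ro
from scipy.optimize import least_squares
def delta(p,R):
    """print tool-frame turn first (in units), then shift in tool axes after turn, also before turn"""
    o=ctrl.get_obs();R0=Ro.from_euler('xyz',o["eef_rot"]);d=np.array(p)-o["ee_pos"]
    print("turn",((R0.inv()*R).as_rotvec(degrees=True)/10).round(2),"shift now",(R0.inv().apply(d)/.03).round(2),"shift after",(R.inv().apply(d)/.03).round(2),"| t",round(o["time_s"],2),"pos",o["ee_pos"].round(4),"q",o["qpos"].round(2))
def Rt(yaw,tilt):  # tool down with yaw+pi, then tilted so tool z = -(sin t cos yaw, sin t sin yaw, cos t)
    z=-np.array([np.sin(tilt)*np.cos(yaw),np.sin(tilt)*np.sin(yaw),np.cos(tilt)]);y=np.array([-np.sin(yaw),np.cos(yaw),0])
    return Ro.from_matrix(np.c_[np.cross(y,z),y,z])
E
python3 - <<'E'
from h import *
D={n:np.load(n+"0.npz") for n in("top","side")}
for nm,c0 in(("square",[.547,.237]),("flat",[.531,.156])):
  for cam in D:
    W=D[cam]["W"]
    m=(W[...,2]>0.122)&(W[...,2]<0.155)&(np.hypot(W[...,0]-c0[0],W[...,1]-c0[1])<.035)
    p=W[m]
    def f(x):
        a=np.array([np.cos(x[3])*np.cos(x[2]),np.cos(x[3])*np.sin(x[2]),np.sin(x[3])])
        q=p-np.array([x[0],x[1],.137]);return np.linalg.norm(np.cross(q,a),axis=1)-.011
    r=least_squares(f,[*c0,-.21,.96],loss='soft_l1',f_scale=.001)
    print(nm,cam,len(p),r.x.round(4),np.sqrt((r.fun**2).mean()).round(4))
    g=lambda y:f([y[0],y[1],-.215,.96])
    r=least_squares(g,c0,loss='soft_l1',f_scale=.001);print("   fixed",r.x.round(4))
W=D["side"]["W"]
m=(W[...,2]>0.112)&(W[...,2]<0.125)&(W[...,1]<-.1)&(W[...,1]>-.3)&(W[...,0]>.48)&(W[...,0]<.62)
n,l,st,cc=cv2.connectedComponentsWithStats(m.astype(np.uint8))
for i in range(1,n):
    if st[i,4]>15: p=W[l==i];print("side tube",cv2.minAreaRect((p[:,:2]*1000).astype(np.float32)),p[:,2].mean(),p[:,2].max())
delta([.55,.24,.25],Rt(-.215,0))
E
```

```text
square top 104 [ 0.5502  0.2367 -0.159   0.9509] 0.0009
   fixed [0.5501 0.2366]
square side 222 [ 0.5486  0.2352 -0.2031  0.9574] 0.0015
   fixed [0.5486 0.2352]
flat top 104 [ 0.5337  0.1536 -0.1857  0.9489] 0.0011
   fixed [0.5336 0.1535]
flat side 195 [ 0.5316  0.1526 -0.1794  0.9474] 0.0015
   fixed [0.5316 0.1526]
side tube ((532.3156127929688, -242.3081817626953), (50.542808532714844, 46.42266082763672), 76.85076904296875) 0.11594699268040838 0.12028333336838004
side tube ((552.4339599609375, -155.83309936523438), (50.47379684448242, 47.43657302856445), 74.56295776367188) 0.11599657660959528 0.12182296511668456
turn [-0.000e+00 -1.000e-02 -1.419e+01] shift now [ 19.99 -17.54  -1.48] shift after [-4.88 26.14 -1.5 ] | t 0.1 pos [ 0.2395 -0.4948  0.205 ] q [-1.19  0.3   1.52  0.    1.32 -0.07]
```

```bash
python3 -m inch '1 1 -0.88 -0.1 0 0 0;1 1 -0.88 -0.1 0 0 0;1 1 -0.88 -0.1 0 0 0;1 1 -0.88 -0.1 0 0 0;1 1 -0.88 -0.1 0 0 0;1 1 -0.88 -0.1 0 0 0;1 1 -0.88 -0.1 0 0 0;1 1 -0.88 -0.1 0 0 0;1 1 -0.88 -0.1 0 0 0;1 1 -0.88 -0.1 0 0 0' 30
python3 -m inch '1 1 -0.88 -0.1 0 0 0;1 1 -0.88 -0.1 0 0 0;1 1 -0.88 -0.1 0 0 0;1 1 -0.88 -0.1 0 0 0;1 1 -0.88 -0.1 0 0 0;1 1 -0.88 -0.1 0 0 0;1 1 -0.88 -0.1 0 0 0;1 1 -0.88 -0.1 0 0 0;1 1 -0.88 -0.1 0 0 0;1 0 0 0 0 0 -1'
python3 -m inch '1 0 0 0 0 0 -1;1 0 0 0 0 0 -1;1 0 0 0 0 0 -1;1 0 0 0 0 0 -1;1 0 0 0 0 0 -1;1 0 0 0 0 0 -1;1 0 0 0 0 0 -1;1 0 0 0 0 0 -1;1 0 0 0 0 0 -1;1 0 0 0 0 0 -1'
python3 -m inch '1 0 0 0 0 0 -1;1 0 0 0 0 0 -1;1 0 0 0 0 0 -1;1 0 0 0 0 0 0'
python3 - <<'E'
from h import *
u=np.array([np.cos(.96)*np.cos(.2),-np.cos(.96)*np.sin(.2),np.sin(.96)])
delta(np.array([.5494,.2359,.137])+.085*u,Rt(-.2,np.pi/2-.96))
E
```

```text
time_s: 1.35
ee_pos: [0.3949, -0.1254, 0.2354]
eef_rot: [-3.141, 0.0, 0.451]
force: [0.2, -0.3, -0.6]
grip_width: 0.0937
grip_force: 0.0
time_s: 2.6
ee_pos: [0.5343, 0.2068, 0.2616]
eef_rot: [-3.141, 0.001, 0.63]
force: [0.0, -0.5, -0.9]
grip_width: 0.0939
grip_force: 0.0
time_s: 3.85
ee_pos: [0.534, 0.2047, 0.2621]
eef_rot: [-3.141, -0.0, 2.376]
force: [0.1, -0.2, -0.7]
grip_width: 0.0938
grip_force: 0.0
time_s: 4.35
ee_pos: [0.534, 0.2047, 0.2621]
eef_rot: [-3.141, -0.001, 2.893]
force: [-0.1, 0.3, 0.8]
grip_width: 0.0939
grip_force: 0.0
turn [ 0.08  3.5  -0.27] shift now [-1.86  1.21  1.85] shift after [-2.63  1.12  0.41] | t 4.35 pos [0.534  0.2047 0.2621] q [ 0.3   0.31  1.37 -0.    1.46 -1.02]
```

```bash
python3 -m inch '1 0 0 0 0.02 0.88 -0.07;1 0 0 0 0.02 0.88 -0.07;1 0 0 0 0.02 0.88 -0.07;1 0 0 0 0.02 0.86 -0.06;1 -0.88 0.37 0.14 0 0 0;1 -0.88 0.37 0.14 0 0 0;1 -0.87 0.38 0.13 0 0 0;1 0 0 0 0 0 0'
python3 - <<'E'
from h import *
u=np.array([np.cos(.96)*np.cos(.2),-np.cos(.96)*np.sin(.2),np.sin(.96)])
delta(np.array([.5494,.2359,.137])-.015*u,Rt(-.2,np.pi/2-.96))
c=camera("side");cv2.imwrite("pics/s1.png",cv2.resize(c["img"][60:300,100:400],None,fx=2,fy=2))
E
```

```text
time_s: 5.35
ee_pos: [0.5973, 0.2264, 0.2044]
eef_rot: [-3.138, -0.615, 2.937]
force: [-0.3, 0.3, -0.0]
grip_width: 0.0941
grip_force: 0.0
turn [-0.01 -0.02 -0.02] shift now [ 0.03 -0.    3.27] shift after [ 0.04 -0.01  3.27] | t 5.35 pos [0.5973 0.2264 0.2044] q [ 0.21  0.89  0.73  0.26  2.08 -1.1 ]
```

View pics/s1.png

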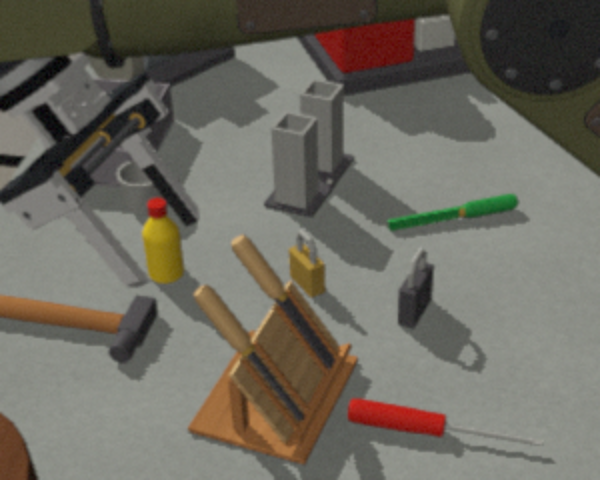

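The picture shows the open fingers at (160,180) lined up with the square file's handle (225,315). I advance and close.

```bash
python3 -m inch '1 0 0 0.8 0 0 0;1 0 0 0.8 0 0 0;1 0 0 0.8 0 0 0;1 0 0 0.6 0 0 0;1 0 0 0.27 0 0 0;-1 0 0 0 0 0 0;-1 0 0 0 0 0 0;-1 0 0 0 0 0 0;-1 0 0 0 0 0 0;-1 0 0 0 0 0 0' 30
python3 -m inch '-1 0 0 0 0 0 0;-1 0 0 0 0 0 0' 30
python3 -c "
from h import *
delta([.5527,-.156,.30],Rt(-.2,0))"
```

```text
time_s: 6.65
ee_pos: [0.5421, 0.2375, 0.1268]
eef_rot: [3.141, -0.611, 2.943]
force: [0.4, 0.4, -0.1]
grip_width: 0.0472
grip_force: 0.0
time_s: 6.9
ee_pos: [0.5421, 0.2375, 0.1268]
eef_rot: [3.141, -0.611, 2.943]
force: [0.9, 0.7, 0.1]
grip_width: 0.0275
grip_force: 0.0
turn [ 0.   -3.5   0.01] shift now [  0.91 -12.79  -6.42] shift after [ -2.95 -12.79  -5.77] | t 6.9 pos [0.5421 0.2375 0.1268] q [ 0.24  0.81  1.05  0.26  1.84 -1.14]
```

```bash
python3 -m inch '-1 0 0 0 0 0 0;-1 0 0 0 0 0 0;-1 0 0 0 0 0 0;-1 0 0 0 0 0 0' 30
python3 -m inch '-1 0.3 0 -0.3 0 0 0;-1 0.5 0 -0.3 0 0 0;-1 0.57 0 -0.82 0 0 0;-1 0.57 0 -0.82 0 0 0;-1 0.57 0 -0.82 0 0 0;-1 0.57 0 -0.82 0 0 0;-1 0 0 0 0 0 0' 
python3 -c "
from h import *
delta([.5527,-.156,.30],Rt(-.2,0))
c=camera('side');cv2.imwrite('pics/s2.png',cv2.resize(c['img'][60:300,100:400],None,fx=2,fy=2))"
```

```text
time_s: 7.4
ee_pos: [0.5421, 0.2375, 0.1268]
eef_rot: [3.141, -0.611, 2.943]
force: [-0.2, -0.5, 1.4]
grip_width: 0.0212
grip_force: 30.0
time_s: 8.28
ee_pos: [0.5334, 0.2395, 0.2782]
eef_rot: [3.138, -0.606, 2.945]
force: [-0.2, 0.3, -1.6]
grip_width: 0.0218
grip_force: 30.0
turn [ 0.01 -3.47  0.01] shift now [ -2.22 -12.79  -2.47] shift after [ -3.25 -12.79  -0.73] | t 8.28 pos [0.5334 0.2395 0.2782] q [ 0.24  0.68  0.91  0.29  2.09 -1.05]
```

View pics/s2.png

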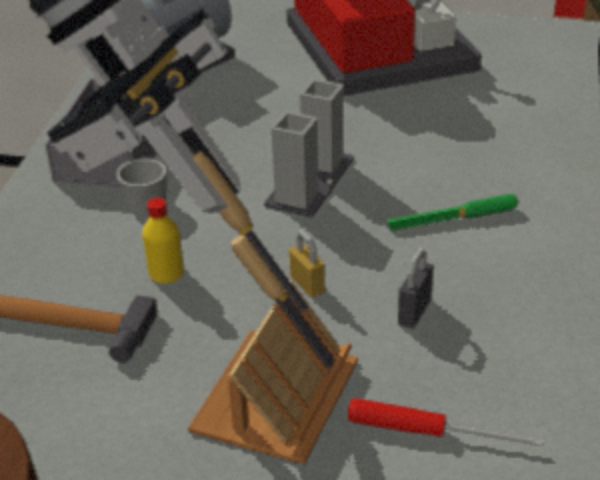

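Square file is held, hanging free at (225,200), in line with the fingers; flat file undisturbed. Upright it and carry to tube_a.

```bash
python3 -m inch '-1 0.57 0 -0.82 0 -0.87 0;-1 0.3 0 -0.7 0 -0.87 0;-1 0 0 0 0 -0.87 0;-1 0 0 0 0 -0.86 0;-1 -0.25 -1 0 0 0 0;-1 -0.25 -1 0 0 0 0;-1 -0.25 -1 0 0 0 0;-1 -0.25 -1 0 0 0 0;-1 -0.25 -1 0 0 0 0;-1 -0.25 -1 0 0 0 0'
python3 -m inch '-1 -0.25 -1 0 0 0 0;-1 -0.25 -1 0 0 0 0;-1 -0.25 -1 0 0 0 0;-1 -0.25 -1 0 0 0 0;-1 -0.25 -1 0 0 0 0;-1 -0.25 -1 0 0 0 0;-1 -0.2 -0.6 0 0 0 0;-1 0 0 0 0 0 0;-1 0 0 0 0 0 0'
cat > look.py <<'E'
from h import *
import sys
x,y=map(float,sys.argv[1:3])
delta([x,y,.15],Rt(-.2,0))
o=ctrl.get_obs();tcp=o["ee_pos"]
for n in("side","top"):
    c=camera(n);W=pts(c)
    if n=="side": cv2.imwrite(f"pics/{sys.argv[3]}.png",cv2.resize(c["img"][40:240,160:360],None,fx=2.5,fy=2.5))
    m=(np.hypot(W[...,0]-tcp[0],W[...,1]-tcp[1])<.03)&(W[...,2]<tcp[2]-.02)&(W[...,2]>max(.135,tcp[2]-.135))
    p=W[m]
    if len(p)<20: print(n,len(p));continue
    for lo,hi in((-.135,-.1),(-.1,-.06),(-.06,-.03)):
        q=p[(p[:,2]-tcp[2]>lo)&(p[:,2]-tcp[2]<hi)]
        if len(q): print(n,lo,hi,len(q),q.mean(0).round(4),q[:,2].min().round(4))
E
python3 look.py .5527 -.156 s3
```

```text
time_s: 9.57
ee_pos: [0.5426, 0.0526, 0.3263]
eef_rot: [3.142, -0.007, 2.943]
force: [0.4, 0.3, -1.1]
grip_width: 0.0214
grip_force: 30.0
time_s: 10.7
ee_pos: [0.5541, -0.1497, 0.327]
eef_rot: [3.141, -0.006, 2.943]
force: [1.1, 0.1, -0.4]
grip_width: 0.0216
grip_force: 30.0
turn [ 0.   -0.03  0.01] shift now [-0.03 -0.22  5.9 ] shift after [ 0.   -0.21  5.9 ] | t 10.7 pos [ 0.5541 -0.1497  0.327 ] q [-0.33  0.3   1.24  0.    1.6  -1.7 ]
side -0.135 -0.1 30 [ 0.5519 -0.1465  0.2144] 0.2033
side -0.1 -0.06 54 [ 0.5514 -0.1465  0.2483] 0.2277
side -0.06 -0.03 41 [ 0.5517 -0.1459  0.2835] 0.2678
top -0.135 -0.1 14 [ 0.5505 -0.1476  0.2126] 0.2012
top -0.1 -0.06 22 [ 0.5511 -0.1475  0.2463] 0.2281
top -0.06 -0.03 3 [ 0.5527 -0.1464  0.2744] 0.2733
```

View pics/s3.png

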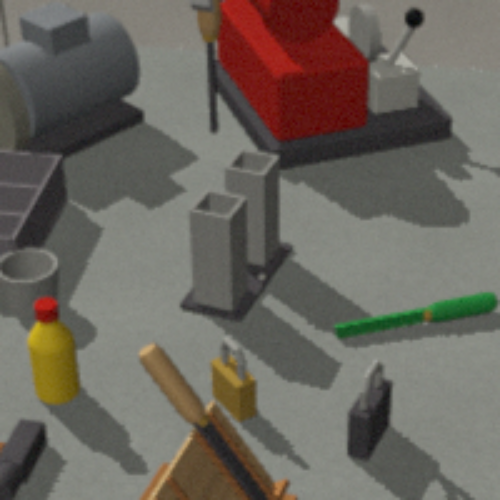

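The file hangs vertically, tip at about (212,130), above and in line with tube_a. Descend.

```bash
python3 -m inch '-1 0 -0.22 0 0 0 0;-1 0 0 0.8 0 0 0;-1 0 0 0.8 0 0 0;-1 0 0 0.8 0 0 0;-1 0 0 0.8 0 0 0;-1 0 0 0.8 0 0 0;-1 0 0 0.8 0 0 0;-1 0 0 0.8 0 0 0;-1 0 0 0.4 0 0 0;-1 0 0 0 0 0 0'
python3 -m inch '-1 0 0 0.1 0 0 0;-1 0 0 0.1 0 0 0;-1 0 0 0 0 0 0'
```

```text
time_s: 12.05
ee_pos: [0.5517, -0.1568, 0.1469]
eef_rot: [3.141, -0.006, 2.943]
force: [0.7, 0.2, 0.0]
grip_width: 0.0213
grip_force: 30.0
time_s: 12.42
ee_pos: [0.5518, -0.1568, 0.1412]
eef_rot: [3.141, -0.005, 2.943]
force: [0.1, 0.6, -0.6]
grip_width: 0.0214
grip_force: 30.0
```

```bash
for i in 1; do python3 -m inch '-1 0 0 0.1 0 0 0;-1 0 0 0.1 0 0 0;-1 0 0 0 0 0 0'; python3 -m inch '-1 0 0 0.07 0 0 0;-1 0 0 0 0 0 0'; python3 -m inch '-1 0 0 0.07 0 0 0;-1 0 0 0 0 0 0'; done
```

```text
time_s: 12.8
ee_pos: [0.5517, -0.1567, 0.1349]
eef_rot: [3.141, -0.006, 2.943]
force: [0.7, 0.1, -0.9]
grip_width: 0.0218
grip_force: 30.0
time_s: 13.05
ee_pos: [0.5517, -0.1568, 0.1329]
eef_rot: [3.141, -0.006, 2.943]
force: [-0.3, 0.7, -0.6]
grip_width: 0.0214
grip_force: 30.0
time_s: 13.3
ee_pos: [0.552, -0.1568, 0.1313]
eef_rot: [3.141, -0.005, 2.943]
force: [0.1, 0.8, 2.3]
grip_width: 0.0214
grip_force: 30.0
```

Tip is on the floor. Release, rise, and head for the flat file.

```bash
python3 -m inch '1 0 0 0 0 0 0;1 0 0 0 0 0 0;1 0 0 0 0 0 0;1 0 0 0 0 0 0;1 0 0 -0.4 0 0 0;1 0 0 -0.8 0 0 0;1 0 0 -1 0 0 0;1 0 0 -1 0 0 0;1 0 0 -1 0 0 0;1 0 0 0 0 0 0'
python3 - <<'E'
from h import *
u=np.array([np.cos(.96)*np.cos(.2),-np.cos(.96)*np.sin(.2),np.sin(.96)])
delta(np.array([.5326,.153,.137])+.085*u,Rt(-.2,np.pi/2-.96))
c=camera("side");cv2.imwrite("pics/s4.png",cv2.resize(c["img"][80:280,160:360],None,fx=2.5,fy=2.5))
E
```

```text
time_s: 14.55
ee_pos: [0.5531, -0.1572, 0.2599]
eef_rot: [-3.141, -0.001, 2.943]
force: [0.5, 0.4, 0.2]
grip_width: 0.0941
grip_force: 0.0
turn [-0.    3.5   0.01] shift now [ 1.08 10.    1.78] shift after [-0.12 10.    2.09] | t 14.55 pos [ 0.5531 -0.1572  0.2599] q [-0.34  0.32  1.37 -0.    1.45 -1.71]
```

View pics/s4.png

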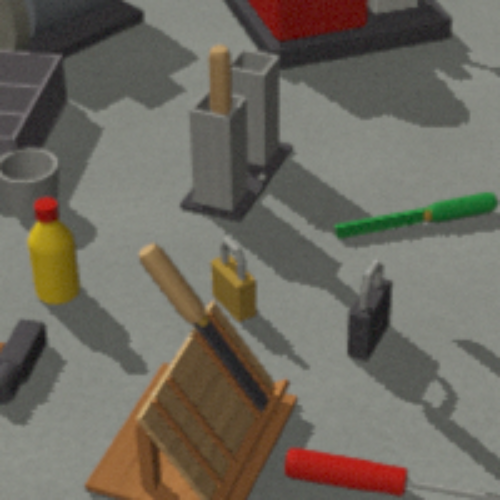

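The square file stands in tube_a (220,80). Flat file still on the rest at (175,285).

```bash
python3 -m inch '1 0 1 0 0 0 0;1 0 1 0 0 0 0;1 0 1 0 0 0 0;1 0 1 0 0 0 0;1 0 1 0 0 0 0;1 0 1 0 0 0 0;1 0 1 0 0 0 0;1 0 1 0 0 0 0;1 0 1 0 0 0 0;1 0 1 0 0 0 0'
python3 -m inch '1 0 0 0 0 0.88 0;1 0 0 0 0 0.88 0;1 0 0 0 0 0.87 0;1 0 0 0 0 0.87 0;1 0 0 0.7 0 0 0;1 0 0 0.7 0 0 0;1 0 0 0 0 0 0'
python3 - <<'E'
from h import *
u=np.array([np.cos(.96)*np.cos(.2),-np.cos(.96)*np.sin(.2),np.sin(.96)])
delta(np.array([.5326,.153,.137])-.015*u,Rt(-.2,np.pi/2-.96))
E
```

```text
time_s: 15.85
ee_pos: [0.6114, 0.1381, 0.2559]
eef_rot: [-3.141, -0.007, 2.943]
force: [-0.0, -0.1, -0.1]
grip_width: 0.0938
grip_force: 0.0
time_s: 16.73
ee_pos: [0.587, 0.142, 0.2213]
eef_rot: [-3.141, -0.62, 2.943]
force: [-0.7, -1.0, 0.4]
grip_width: 0.0938
grip_force: 0.0
turn [-0.01 -0.05  0.  ] shift now [-0.13  0.    3.86] shift after [-0.1  -0.    3.86] | t 16.73 pos [0.587  0.142  0.2213] q [ 0.1   0.8   0.84  0.2   2.09 -1.23]
```

```bash
python3 -m inch '1 -0.11 0 0.8 0 0 0;1 0 0 0.8 0 0 0;1 0 0 0.8 0 0 0;1 0 0 0.8 0 0 0;1 0 0 0.65 0 0 0;-1 0 0 0 0 0 0;-1 0 0 0 0 0 0;-1 0 0 0 0 0 0;-1 0 0 0 0 0 0;-1 0 0 0 0 0 0' 30
python3 -m inch '-1 0 0 0 0 0 0;-1 0 0 0 0 0 0;-1 0 0 0 0 0 0;-1 0 0 0 0 0 0;-1 0 0 0 0 0 0' 30
```

```text
time_s: 17.98
ee_pos: [0.5252, 0.1546, 0.1268]
eef_rot: [3.141, -0.616, 2.943]
force: [0.5, -0.1, -0.1]
grip_width: 0.0476
grip_force: 0.0
time_s: 18.6
ee_pos: [0.5251, 0.1546, 0.1267]
eef_rot: [3.141, -0.616, 2.943]
force: [-1.1, -0.4, 0.1]
grip_width: 0.0216
grip_force: 30.0
```

```bash
python3 -m inch '-1 0.3 0 -0.3 0 0 0;-1 0.5 0 -0.3 0 0 0;-1 0.57 0 -0.82 0 0 0;-1 0.57 0 -0.82 0 0 0;-1 0.57 0 -0.82 0 0 0;-1 0.57 0 -0.82 0 0 0;-1 0.57 0 -0.82 0 -0.88 0;-1 0.4 0 -0.9 0 -0.88 0;-1 0.2 0 -1 0 -0.88 0;-1 0 0 -0.5 0 -0.88 0'
python3 -c "
from h import *
delta([.5327,-.2433,.36],Rt(-.2,0))"
```

```text
time_s: 19.85
ee_pos: [0.5238, 0.1547, 0.3833]
eef_rot: [3.139, 0.007, 2.943]
force: [0.7, -0.6, -0.8]
grip_width: 0.0213
grip_force: 30.0
turn [0.01 0.04 0.01] shift now [ -2.91 -12.95   0.76] shift after [ -2.93 -12.94   0.78] | t 19.85 pos [0.5238 0.1547 0.3833] q [ 0.22  0.22  1.21 -0.    1.7  -1.15]
```

```bash
python3 -m inch '-1 -0.22 -1 0.04 0 0.04 0;-1 -0.22 -1 0.04 0 0 0;-1 -0.22 -1 0.04 0 0 0;-1 -0.22 -1 0.04 0 0 0;-1 -0.22 -1 0.04 0 0 0;-1 -0.22 -1 0.04 0 0 0;-1 -0.22 -1 0.04 0 0 0;-1 -0.22 -1 0.04 0 0 0;-1 -0.22 -1 0.04 0 0 0;-1 -0.22 -1 0.04 0 0 0'
python3 -m inch '-1 -0.22 -1 0.1 0 0 0;-1 -0.22 -1 0.1 0 0 0;-1 -0.22 -0.95 0.1 0 0 0;-1 0 0 0.8 0 0 0;-1 0 0 0.3 0 0 0;-1 0 0 0 0 0 0'
python3 look.py .5327 -.2433 s5
```

```text
time_s: 21.1
ee_pos: [0.5289, -0.153, 0.3683]
eef_rot: [3.141, -0.008, 2.943]
force: [0.4, -0.1, -0.9]
grip_width: 0.0213
grip_force: 30.0
time_s: 21.85
ee_pos: [0.5309, -0.2424, 0.3255]
eef_rot: [3.141, -0.009, 2.943]
force: [-0.6, 0.2, -0.8]
grip_width: 0.0212
grip_force: 30.0
turn [ 0.   -0.05  0.01] shift now [-0.11 -0.02  5.85] shift after [-0.06 -0.02  5.85] | t 21.85 pos [ 0.5309 -0.2424  0.3255] q [-0.49  0.33  1.21 -0.    1.61 -1.86]
side -0.135 -0.1 46 [ 0.5287 -0.2384  0.2131] 0.1986
side -0.1 -0.06 72 [ 0.5288 -0.2385  0.2451] 0.2258
side -0.06 -0.03 48 [ 0.529  -0.2363  0.281 ] 0.2656
top -0.135 -0.1 24 [ 0.5278 -0.2385  0.2135] 0.2026
top -0.1 -0.06 45 [ 0.5282 -0.2388  0.2459] 0.2261
top -0.06 -0.03 22 [ 0.5288 -0.2368  0.277 ] 0.2655
```

View pics/s5.png

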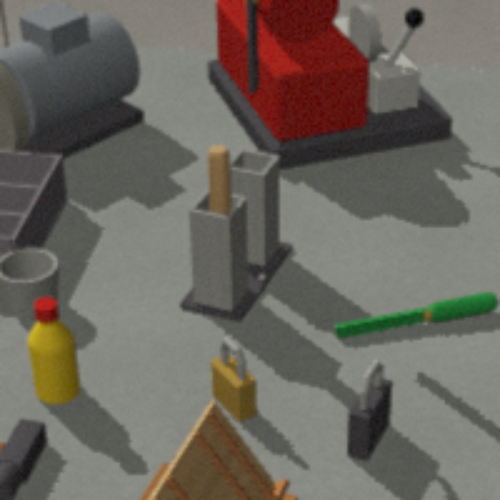

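Flat file hangs vertically, tip about (252,90), in line with tube_b (255,160). Small correction and descend.

```bash
python3 -m inch '-1 -0.1 -0.07 0 0 0 0;-1 0 0 0.8 0 0 0;-1 0 0 0.8 0 0 0;-1 0 0 0.8 0 0 0;-1 0 0 0.8 0 0 0;-1 0 0 0.8 0 0 0;-1 0 0 0.8 0 0 0;-1 0 0 0.8 0 0 0;-1 0 0 0.4 0 0 0;-1 0 0 0 0 0 0'
python3 -m inch '-1 0 0 0.15 0 0 0;-1 0 0 0.15 0 0 0;-1 0 0 0 0 0 0'
python3 -m inch '-1 0 0 0.07 0 0 0;-1 0 0 0 0 0 0'
```

```text
time_s: 23.2
ee_pos: [0.5322, -0.2452, 0.1447]
eef_rot: [3.141, -0.01, 2.943]
force: [0.5, 0.3, -0.5]
grip_width: 0.0212
grip_force: 30.0
time_s: 23.58
ee_pos: [0.532, -0.2452, 0.1358]
eef_rot: [3.141, -0.009, 2.943]
force: [-0.5, -0.6, -0.4]
grip_width: 0.0217
grip_force: 30.0
time_s: 23.82
ee_pos: [0.532, -0.2452, 0.1337]
eef_rot: [3.141, -0.009, 2.943]
force: [-0.2, 0.4, -1.0]
grip_width: 0.0216
grip_force: 30.0
```

```bash
python3 -m inch '-1 0 0 0.07 0 0 0;-1 0 0 0 0 0 0'
python3 -m inch '-1 0 0 0.05 0 0 0;-1 0 0 0 0 0 0'
```

```text
time_s: 24.08
ee_pos: [0.532, -0.2452, 0.1315]
eef_rot: [3.141, -0.009, 2.943]
force: [-0.8, -0.2, -0.9]
grip_width: 0.0214
grip_force: 30.0
time_s: 24.32
ee_pos: [0.5324, -0.2454, 0.1311]
eef_rot: [3.141, -0.007, 2.943]
force: [-1.1, 0.5, 6.6]
grip_width: 0.0214
grip_force: 30.0
```

Contact with the floor. Release and rise clear.

```bash
python3 -m inch '1 0 0 0 0 0 0;1 0 0 0 0 0 0;1 0 0 0 0 0 0;1 0 0 0 0 0 0;1 0 0 -0.4 0 0 0;1 0 0 -0.8 0 0 0;1 0 0 -1 0 0 0;1 0 0 -1 0 0 0;1 0 0 -1 0 0 0;1 0 0 -0.8 0 0 0'
python3 -m inch '1 0.5 -0.5 -1 0 0 0;1 0.7 -1 -1 0 0 0;1 1 -1 0 0 0 0;1 1 -1 0 0 0 0;1 1 -1 0 0 0 0;1 1 -1 0 0 0 0;1 0 0 0 0 0 0;1 0 0 0 0 0 0'
python3 - <<'E'
from h import *
c=camera("side");t=camera("top")
o=np.zeros((500,800,3),np.uint8);o[:,:450]=cv2.resize(c["img"][80:280,160:340],None,fx=2.5,fy=2.5)
o[:340,450:]=cv2.resize(t["img"][80:250,270:445],None,fx=2,fy=2);cv2.imwrite("pics/s6.png",o)
W=pts(t)
for nm,(u0,u1,v0,v1) in dict(oil=(280,305,118,145),pad=(283,306,188,212),big=(268,300,240,265),tin=(333,362,90,120),scr=(203,222,228,312)).items():
    p=W[v0:v1,u0:u1].reshape(-1,3);p=p[p[:,2]>.008];print(nm,p.min(0).round(3),p.max(0).round(3))
W=pts(c)
for x,y in((.553,-.156),(.533,-.243)):
    m=(np.hypot(W[...,0]-x,W[...,1]-y)<.03)&(W[...,2]>.13)&(W[...,2]<.21);print(W[m].mean(0).round(4),W[m][:,2].max())
E
```

```text
time_s: 25.58
ee_pos: [0.5333, -0.2455, 0.2825]
eef_rot: [3.142, -0.007, 2.943]
force: [-0.2, 0.5, -0.3]
grip_width: 0.0943
grip_force: 0.0
time_s: 26.58
ee_pos: [0.3486, -0.3764, 0.342]
eef_rot: [3.141, -0.008, 2.943]
force: [-0.6, -0.8, 0.2]
grip_width: 0.0939
grip_force: 0.0
oil [ 0.657 -0.001  0.008] [0.699 0.04  0.108]
pad [ 0.486 -0.008  0.01 ] [0.532 0.039 0.079]
big [0.362 0.016 0.008] [0.394 0.075 0.089]
tin [ 0.716 -0.164  0.008] [ 0.798 -0.089  0.063]
scr [0.228 0.211 0.009] [0.428 0.24  0.031]
[ 0.5483 -0.1491  0.1579] 0.1823377170832573
[ 0.5292 -0.2371  0.1576] 0.1813116629088508
```

View pics/s6.png

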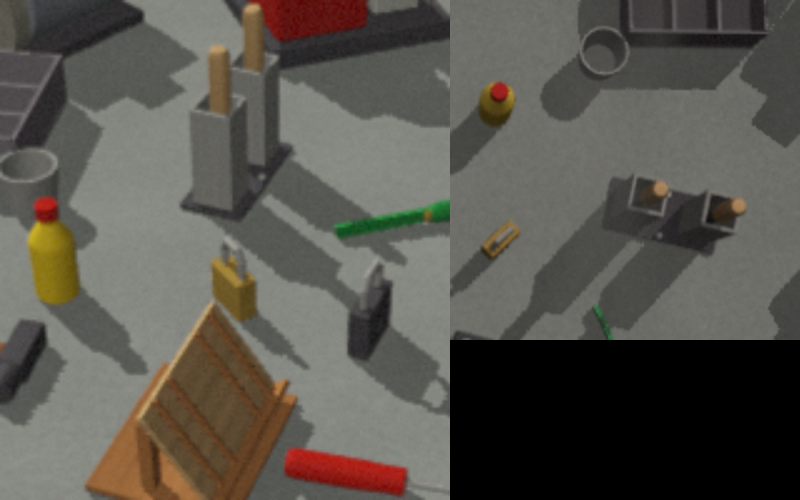

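Both files stand in their own tubes (handles at (220,80) and (254,40)), tops at z≈0.18 as expected with tips on the floor; bystanders are unmoved.

```bash
python3 -c "
from station import ticket
print(ticket.hand_in())"
```

```text
the job is handed in; nothing more can be done
None
```

I put both files in the stand, blade down with tips on the floor — the square file in tube_a, the flat file in tube_b. I left the bystanders where they were and handed the job in at about 27 s of the 61 s allowed; no verdict came back.

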